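# Check that a trolley brake lever stops short of the bar

### The job

Check the blue brake lever on the lab trolley's push handle without gripping anything: with the backs or outsides of your fingers, press it gently towards the steel bar until it comes up against its stop, keep it there a moment, and let it spring fully out again. Then press it in to its stop a second time and finish while still holding it pressed there, so that the gap left to the bar can be seen. Do not take the lever between the fingers, do not touch the bar or its stand, leave the orange lever out, and leave everything else on the bench where it is.

Things in the scene. Friction and masses are not known exactly. Their poses are not given: they have to be found in the camera images.
- stand: fixed stand with the trolley's steel push bar: base plate 100 x 480 x 12 mm, two posts, level round bar 30 mm thick, 480 mm long, axis 120 mm above the table. Origin: centre of the base's underside, below the bar's middle. x: horizontally from the levers to the bar; y: along the bar; z: up. Place and yaw vary; the blue and orange levers sit on it in either order, 210 mm apart
- brake_press (a point): point to press on the blue lever: on its outer face (away from the bar), 105 mm from the pivot, 120 mm above the table, moving with the lever. Blade 12 mm thick, 24 mm tall, ending 146 mm from the pivot. x: square to the face, horizontally into the lever, the way to press; y: along the blade to the pivot; z: up
- brake_pivot (a point): the blue lever's vertical pivot axis, 120 mm above the table, in the blade's mid-plane (brake_press lies 105 mm along -y and 6 mm along -x of it in the lever's axes). It sits 45 mm in front of the bar's axis in a black bracket that reaches 142 mm above the table and 15 mm around the pivot
- brake_lever (a joint): angle of the blue lever: 0 fully out, 0.30 rad in at its stop (0.285 or more counts), where the blade is parallel to the bar, 24 mm short of it. Positive is anticlockwise from above. A spring pushes it out: at brake_press about 2.5 N at the start, 6 N just before the stop; beyond, it is rigid
- height_press (a point): the same point on the orange platform-height lever, which is the same shape and works the same way; to be left out
- height_lever (a joint): angle of the orange lever, 0 fully out, about 0.30 rad in; to be left at 0
- wrench: steel wrench 150 mm long, lying on the table in front of the stand, under the levers or nearer the robot
- gauge_block: brass gap block, 24 x 60 x 24 mm, lying on the table in front of the stand; origin at the centre of its underside
- solvent_bottle: white plastic bottle with a blue cap, 60 mm across, 140 mm tall, standing behind the bar; origin at the centre of its underside
- grease_jar: amber jar with a black lid, 60 mm across, 60 mm tall, standing behind the bar; origin at the centre of its underside
- beaker: clear beaker, 70 mm across, 90 mm tall, to the right of the stand as the robot sees it; origin at the centre of its underside
- tape_roll: clear roll of tape, 70 mm across, 20 mm high, lying behind the bar between bottle and jar; origin at the centre of its underside

How it is judged:
On the way, in this order (a step that is already met when the one before it is completed fails the run):
1. the blue lever is pressed in to its stop by the fingers and kept there a moment (value of joint brake_lever above 0.285 rad and contact force between the fingers and brake_lever above 2 N), for 0.3 s.
2. the blue lever is let out again, fully (value of joint brake_lever below 0.03 rad), for 0.2 s.
At the end, for the whole second after the job is handed in: After one full press and release, the blue lever is again held still against its stop (0.285 rad or more) by the fingers, pushing with more than 2 N, and the orange lever is fully out (under 0.03 rad) (all of step 1 and velocity of joint brake_lever between -0.1 and 0.1 rad/s and value of joint height_lever below 0.03 rad); the arm keeps its last pose, push and grip.
It fails at once if the blue lever is forced (over 45 N) (contact force between anything else and brake_lever above 45 N).
It fails at once if the blue lever is taken between the fingers instead of being pressed with their outsides (contact force between the fingers and brake_lever above 3 N and x of the grasp point in the frame of brake_press above -0.003 m).
It fails at once if the bar or its stand is touched with more than 3 N (contact force between any of the fingers, the arm and stand above 3 N).
It fails at once if the orange lever is pressed in (over 0.05 rad) (value of joint height_lever above 0.05 rad).
It fails at once if something else on the bench is moved by more than 15 mm (distance of any of wrench, gauge_block, solvent_bottle, grease_jar, beaker, tape_roll from where it was at the start of the episode above 0.015 m).
It also fails if it takes over 35 s, if anything falls off the work surface, if the arm or the gripper's body presses on something with over 40 N, if the wrist force passes 120 N, or if a joint passes its speed limit or range.

### The arm

A 6-joint arm with a two-finger parallel gripper is mounted at the origin on the work surface. World frame = base frame: x ahead of the robot, y to its left, z up, the work surface at z = 0. Lengths are in m, angles in rad, forces in N, time in s.
With the tool pointing down it reaches from about 0.325 to 0.85 m from the base axis. Payload 4.4 kg.
Tool frame: the origin (TCP) lies between the finger pads; the fingertips stand 11 mm ahead of it and the grasp point (between the pads) lies 8 mm behind it (ctrl.tips_ahead is the distance from the TCP to the fingertips, in m); x points along the fingers, y is the direction in which the jaws open and shut, and the axes are right-handed (so a half turn about x gives the same grasp; the last joint's range is limited). The gripper opens to 94 mm and grips with 3 to 60 N. Pads are 16 mm wide; open, the fingers measure 119 mm over their backs; the gripper's body (75 mm by 177 mm) begins 78 mm behind the grasp point.
Start: joints at [-1.407, 0.207, 1.542, -0, 1.393, -0.15], TCP at [0.177, -0.547, 0.183] pointing down, gripper open.
Joint ranges: [-2.73, 2.73], [-0.86, 2.22], [0.23, 2.46], [-1.11, 4.25], [0.08, 2.63], [-2.82, 2.82]. Speed limits (rad/s): [2.79, 2.79, 3.14, 3.14, 3.14, 3.14].

### API

Orientations are given as a unit quaternion [x, y, z, w].
In Python, from bench import get_obs, optics, order, search_frame, cut_out, mark_of, ctrl gives the robot as it stands.
- The arm moves only by the tool play_rows, never from a script. Its argument "steps" is a list of rows, each a list of 5 numbers: the shift along the tool's x, y, z in m, then the turn about the tool's x in degrees, then the opening, from 0 (shut) to 1 (fully open). In form: [[x, y, z, yaw, gripper], ...]. A call has exactly 10 rows; each row is the pose to reach, as a shift and turn from the pose commanded when the call began, along the tool's axes at that moment; what a row does not reach only later rows make up. A row lasts 1/10 s, in which the tool goes at most 50 mm and 8.59 degrees, less where a joint would pass 70% of its speed; a pose out of reach is approached as far as the arm can. A call with a gripper value outside its range is refused whole. The fingers move at their own pace and stop on an object; the grip force is fixed at half the most. Time passes only in rows, so rows that repeat a pose let the fingers close, or fill a call up. It gives the time, the measured TCP pose, the force and the opening at its end, in the units of the state.
- get_obs(): the state, without advancing time (a new reading comes with each control period).
- optics.grab_frame(name): name is "scene" or "top"; returns a dict with "color" (384x512x3 uint8, red, green, blue), "K" (3x3 intrinsics, pixels), "camera_from_world" (4x4, takes a point from world to camera coordinates). Camera axes: x right, y down, z forward; pixel columns grow to the right and rows downward; lengths in m; the calibration is good to about 2 mm. A picture is of the moment at which its call begins. There is no depth.
- order.sign_off(): hands the job in, once; it reports no verdict.
Trained networks look in a picture, given as the dict that the camera call returned (one of the last four; its "shot" number tells which), for a name from the list of things; names that differ only in an ending like _2 or _b are one class to them, and where a whole thing is asked for, a point or a joint stands for the part that bears it (a point fixed in the world has none). Each returns a list of dicts, best first, with "score" (0 to 1); they miss things now and then, are a little off and sometimes report something else, mostly with a low value. They report only what shows in the picture. A call takes as long as a camera call.
- search_frame(query, picture): "extent" ([left, top, right, bottom] in pixels, round what is visible of it).
- cut_out(query, picture): "region" (384x512 bool, what is visible of it) and "extent" ([left, top, right, bottom] in pixels, round what is visible of it).
- mark_of(query, picture): "uv" ([column, row] in pixels: a listed point, or the origin of a listed thing).
The state is a dict: "time": time; "q": joint angles; "joint_velocities": joint speeds; "tau": joint torques, N m; "position": TCP position; "ee_rot": TCP orientation; "contact_force": force on the tool from outside, world axes, zero at the start; "wrist_torque": the same for the moment, N m; "opening": finger opening in m.
Only numpy, scipy, OpenCV 4.12 (cv2) and the standard library are available. Lean on these libraries where they do the work, as an engineer would, in place of code of your own. Each camera call takes 0.05 s, during which the arm holds its last target. There are 200 camera calls.

## Working session

There is one attempt and no reset: what is moved stays moved. The work goes in short steps, Python scripts to look and compute and a tool call to move; the robot and the scene stay as the last step left them, time stands still between calls to the robot, and variables do not carry over. Pictures are saved under pics/ and viewed, about 8 in all and at most 12, crops included, and the job is handed in when it is done.

Besides the shell and the picture viewer there is one more tool, called after "Request:" as name(argument=value, ...), one argument or row to a line, values as JSON. play_rows: Moves the arm, as the interface text tells. Its arguments: {"type":"object","properties":{"steps":{"type":"array","items":{"type":"array","items":{"type":"number"}}}},"required":["steps"]}

```bash
mkdir -p pics; ls; cat > h.py <<'E'
import numpy as np, cv2
from scipy.optimize import least_squares
from bench import *
def proj(f,p):
    c=f["camera_from_world"]@np.append(p,1); u=f["K"]@c[:3]; return u[:2]/u[2]
def onz(f,uv,z):
    T=f["camera_from_world"];R=T[:3,:3];o=-R.T@T[:3,3]
    d=R.T@np.linalg.inv(f["K"])@np.array([*uv,1]); return o+d*(z-o[2])/d[2]
E
python3 - <<'E'
from h import *
s=get_obs();print({k:np.round(v,3) for k,v in s.items()}, ctrl.tips_ahead)
F={n:optics.grab_frame(n) for n in("scene","top")}
Z={"stand":0,"brake_press":.12,"brake_pivot":.12,"height_press":.12,"wrench":0,"gauge_block":0,"solvent_bottle":0,"grease_jar":0,"beaker":0,"tape_roll":0}
for n,f in F.items():
    cv2.imwrite(f"pics/{n}0.png",f["color"][...,::-1])
    T=f["camera_from_world"];print(n,"cam at",np.round(-T[:3,:3].T@T[:3,3],3))
    for q,z in Z.items():
        for m in mark_of(q,f)[:2]: print(n,q,round(m["score"],2),np.round(m["uv"],1),np.round(onz(f,m["uv"],z),3))
E
```

```text
pics
{'time': np.float64(0.0), 'q': array([-1.407,  0.207,  1.543, -0.   ,  1.393, -0.15 ]), 'joint_velocities': array([ 0.001,  0.   ,  0.001,  0.001, -0.001, -0.   ]), 'tau': array([ 0.0000e+00, -3.7088e+01, -2.8142e+01,  7.0000e-02,  3.6000e-02,
       -0.0000e+00]), 'position': array([ 0.177, -0.546,  0.182]), 'ee_rot': array([-0.698, -0.111,  0.698, -0.11 ]), 'contact_force': array([-0.077, -0.204, -0.288]), 'wrist_torque': array([0.02 , 0.041, 0.031]), 'opening': np.float64(0.094)} 0.011
scene cam at [ 0.955 -0.651  0.804]
scene stand 0.86 [276.2 175. ] [0.548 0.093 0.   ]
scene brake_press 0.63 [226.2 160.3] [ 0.456 -0.046  0.12 ]
scene brake_pivot 0.74 [254.  149.7] [0.497 0.039 0.12 ]
scene height_press 0.63 [262.5 129. ] [0.462 0.14  0.12 ]
scene wrench 0.48 [235.  172.3] [0.428 0.028 0.   ]
scene gauge_block 0.4 [262.2 142.9] [ 0.42   0.208 -0.   ]
scene solvent_bottle 0.59 [314.6 167.8] [0.637 0.193 0.   ]
scene grease_jar 0.78 [291.7 198. ] [0.641 0.031 0.   ]
scene beaker 0.65 [134.  271.3] [ 0.429 -0.419  0.   ]
scene tape_roll 0.67 [303.6 187.3] [0.65  0.092 0.   ]
top cam at [ 0.492 -0.074  1.045]
top stand 0.94 [193.6 193.1] [0.552 0.09  0.   ]
top brake_press 0.37 [218.6 158.8] [0.63  0.014 0.12 ]
top brake_pivot 0.74 [205.4 210.1] [0.505 0.042 0.12 ]
top height_press 0.88 [153.1 224.9] [0.467 0.165 0.12 ]
top wrench 0.58 [217.8 240.2] [0.427 0.021 0.   ]
top gauge_block 0.5 [147.5 248.5] [0.4   0.209 0.   ]
top solvent_bottle 0.93 [156.9 159.4] [0.642 0.194 0.   ]
top grease_jar 0.71 [217.7 158.2] [0.649 0.028 0.   ]
top tape_roll 0.87 [195.  160.2] [0.642 0.09  0.   ]
```

```bash
python3 - <<'E'
import cv2
a=cv2.imread("pics/top0.png")[110:290,90:310]; b=cv2.imread("pics/scene0.png")[90:310,110:350]
cv2.imwrite("pics/a.png",cv2.resize(a,None,fx=3.6,fy=3.3,interpolation=2)); cv2.imwrite("pics/b.png",cv2.resize(b,None,fx=2.7,fy=2.7,interpolation=2))
E
```

```text
(no output)
```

View pics/a.png

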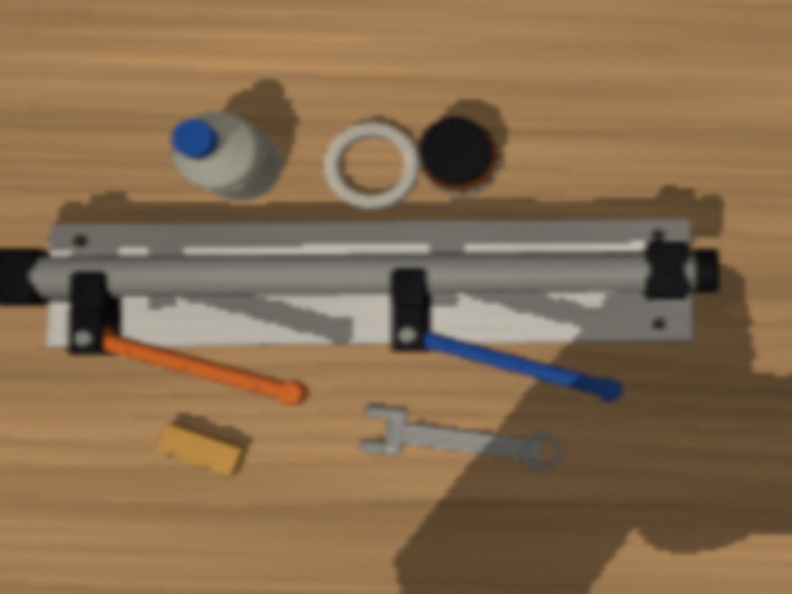

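View pics/b.png

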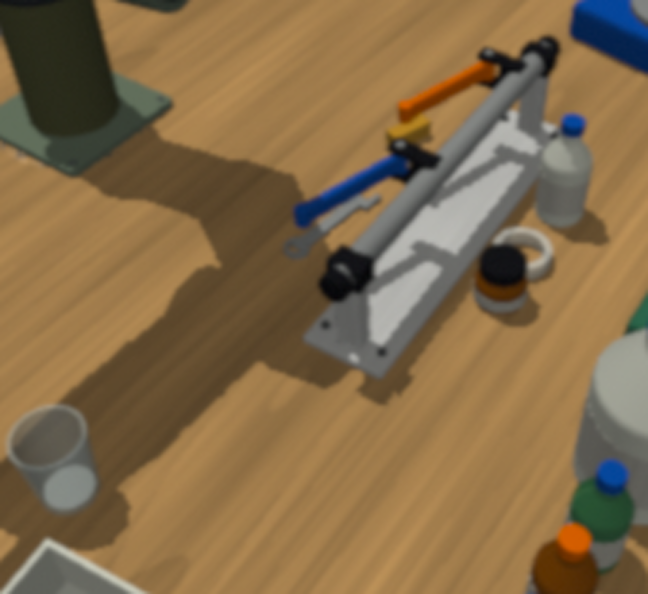

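Both views show the bar running along world y. The blue lever is the right-hand one in the top view, with its pivot at about (203,211) and its tip at about (260,228), angled toward the robot. The wrench and block lie low in front, and nothing stands between the arm and the lever's outer face. Next I'll fit the stand pose and work out the approach.

```bash
cat >> h.py <<'E'
from scipy.spatial.transform import Rotation as Ro
def model(p,th=0.):
    x,y,a=p; R=lambda a:np.array([[np.cos(a),-np.sin(a)],[np.sin(a),np.cos(a)]])
    return x,y,R
def rel(target,yaw):
    """tool-axis shift and turn from the measured pose"""
    s=get_obs();M=Ro.from_quat(s["ee_rot"]).as_matrix()
    print("shift mm",np.round(M.T@(np.array(target)-s["position"])*1e3,1),"jaw yaw deg",round(np.degrees(np.arctan2(M[1,1],M[0,1])),2),"axis x",np.round(M[:,0],3))
E
python3 - <<'E'
from h import *
F=[optics.grab_frame(n) for n in("scene","top")]
ms=[]
for f in F:
    for q in("stand","brake_pivot","height_press","brake_press"):
        m=mark_of(q,f)
        if m: ms.append((f,q,m[0]["uv"]))
def pts(p):
    x,y,a,d,d2=p; A=Ro.from_euler("z",a).as_matrix(); B=Ro.from_euler("z",a-.3).as_matrix(); o=np.array([x,y,0])
    pv=o+A@[-.045,d,.12]; hv=o+A@[-.045,d+.21,.12]
    return dict(stand=o,brake_pivot=pv,brake_press=pv+B@[-.006,-.105,0],height_press=hv+B@[-.006,-.105,0])
fun=lambda p:np.concatenate([proj(f,pts(p)[q])-uv for f,q,uv in ms])
r=least_squares(fun,[.55,.09,0,-.05,0],loss="soft_l1")
print(np.round(r.x,4),[(q,np.round(proj(f,pts(r.x)[q])-uv,1)) for f,q,uv in ms])
for k,v in pts(r.x).items():print(k,np.round(v,4))
# blade centreline/tip checks by colour mask
for n,f in zip(("scene","top"),F):
    c=cut_out("brake_press",f)
    print(n,[(round(k["score"],2),np.round(k["extent"])) for k in c[:2]])
    for z in(.132,): print([np.round(onz(f,uv,z),3) for uv in ([k["extent"][2],k["extent"][3]] for k in c[:1])])
    im=cv2.resize(f["color"][...,::-1],None,fx=4,fy=4)
    P=pts(r.x);tip=P["brake_pivot"]+(P["brake_press"]-P["brake_pivot"])*146/105
    for v in [*P.values(),tip]: cv2.circle(im,tuple(int(t) for t in proj(f,v)*4+2),4,(0,255,0),-1)
    cv2.imwrite(f"pics/fit_{n}.png",im[480:1080,500:1300] if n=="top" else im[400:1000,700:1500])
rel([.425,-.06,.175],0)
E
```

```text
[ 0.5488  0.0888  0.0311 -0.0405  0.    ] [('stand', array([1.2, 1.2])), ('brake_pivot', array([ 0.8, -1.4])), ('height_press', array([-0.3,  0.6])), ('brake_press', array([0.5, 0.6])), ('stand', array([-0.1,  1.8])), ('brake_pivot', array([-0.5,  1. ])), ('height_press', array([ 0.8, -0.6])), ('brake_press', array([0.1, 0.4]))]
stand [0.5488 0.0888 0.    ]
brake_pivot [0.5051 0.047  0.12  ]
brake_press [ 0.4714 -0.0527  0.12  ]
height_press [0.4649 0.1572 0.12  ]
scene [(0.56, array([219., 144., 262., 176.]))]
[array([ 0.584, -0.053,  0.132])]
top [(0.87, array([209., 211., 264., 230.]))]
[array([ 0.462, -0.101,  0.132])]
shift mm [   8.4 -386.7 -385.7] jaw yaw deg -72.02 axis x [-0. -0. -1.]
```

View pics/fit_top.png

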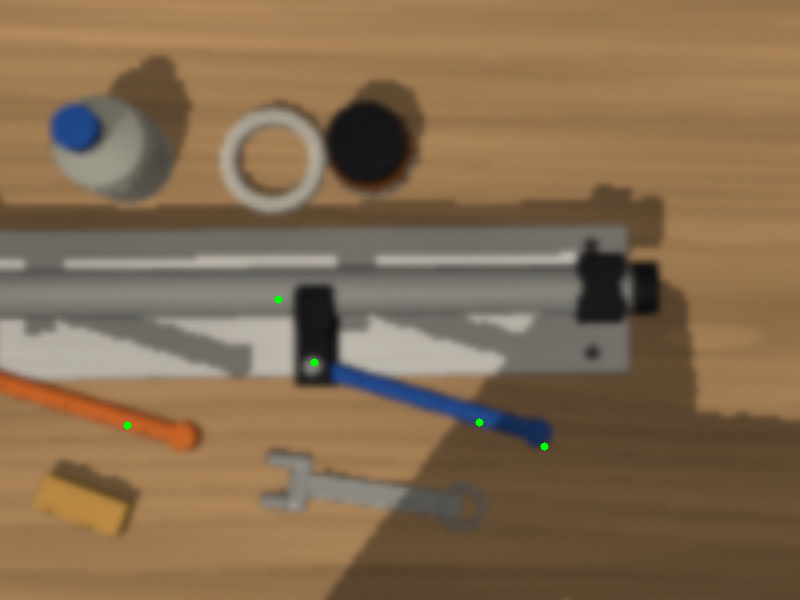

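The fit agrees with the picture to a few mm. The yaw is about 1–2° and the press point is at about (0.471, -0.053). I'm moving to a standoff in front of the lever with the fingers shut.

Request:
play_rows(
  steps=[
    [0, -0.034, -0.034, -7.4, 0],
    [0, -0.068, -0.068, -14.8, 0],
    [0, -0.102, -0.102, -22.2, 0],
    [0, -0.136, -0.136, -29.6, 0],
    [0, -0.17, -0.17, -37, 0],
    [0, -0.204, -0.204, -44.4, 0],
    [0, -0.238, -0.238, -51.8, 0],
    [0, -0.272, -0.272, -59.2, 0],
    [0, -0.306, -0.306, -66.6, 0],
    [0, -0.34, -0.34, -73.5, 0],
  ],
)

```text
time: 2.7
position: [0.3966, -0.1169, 0.1839]
ee_rot: [0.492, 0.507, -0.492, 0.508]
contact_force: [0.9, -0.3, 0.6]
opening: 0.0177
```

```bash
python3 - <<'E'
from h import *
rel([.425,-.055,.115],0); s=get_obs(); print(s["time"],s["position"],s["opening"],s["contact_force"],s["q"])
E
```

```text
shift mm [ 68.9  30.2 -61. ] jaw yaw deg 1.76 axis x [ 0.001 -0.001 -1.   ]
2.7 [ 0.39661967 -0.11685146  0.18392551] 0.01770353958555754 [ 0.94404419 -0.34008777  0.62644078] [-4.96498517e-01 -1.54201288e-01  1.91030823e+00 -3.53693974e-05
  1.38392477e+00 -5.27153473e-01]
```

Request:
play_rows(
  steps=[
    [0, 0.003, -0.02, 0, 0],
    [0, 0.01, -0.04, 0, 0],
    [0.01, 0.02, -0.061, 0, 0],
    [0.025, 0.03, -0.061, 0, 0],
    [0.04, 0.03, -0.061, 0, 0],
    [0.055, 0.03, -0.061, 0, 0],
    [0.069, 0.03, -0.061, 0, 0],
    [0.069, 0.03, -0.061, 0, 0],
    [0.069, 0.03, -0.061, 0, 0],
    [0.069, 0.03, -0.061, 0, 0],
  ],
)

```text
time: 3.7
position: [0.4251, -0.0571, 0.1154]
ee_rot: [0.494, 0.506, -0.493, 0.507]
contact_force: [0.9, 0.5, -0.3]
opening: 0.0005
```

```bash
python3 - <<'E'
from h import *
rel([.4714-.0125,-.055,.115],0); s=get_obs(); print(s["time"],s["position"],s["opening"],s["contact_force"])
f=optics.grab_frame("scene"); im=cv2.resize(f["color"][90:250,150:350,::-1],None,fx=3.6,fy=3.6,interpolation=2);cv2.imwrite("pics/c.png",im)
E
```

```text
shift mm [ 0.5 33.8 -1.2] jaw yaw deg 1.48 axis x [ 0.002 -0.001 -1.   ]
3.7 [ 0.42513516 -0.0571173   0.11542162] 0.0004952834618189837 [ 0.89940502  0.52383707 -0.29432954]
```

View pics/c.png

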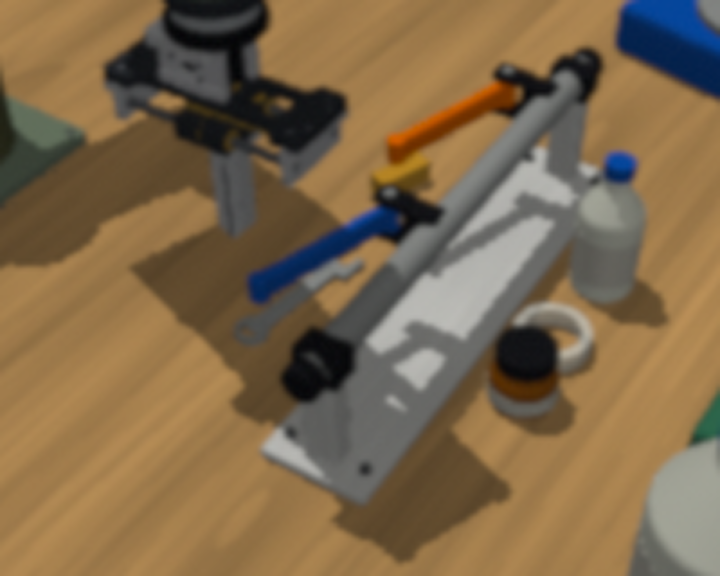

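The shut fingers stand clear in front of the blue lever (crop ~(235,230)), and everything else is undisturbed. I'll advance gently and watch the force.

Request:
play_rows(
  steps=[
    [0, 0.01, 0, 0, 0],
    [0, 0.02, 0, 0, 0],
    [0, 0.027, 0, 0, 0],
    [0, 0.031, 0, 0, 0],
    [0, 0.035, 0, 0, 0],
    [0, 0.039, 0, 0, 0],
    [0, 0.043, 0, 0, 0],
    [0, 0.047, 0, 0, 0],
    [0, 0.05, 0, 0, 0],
    [0, 0.05, 0, 0, 0],
  ],
)

```text
time: 4.75
position: [0.4747, -0.0556, 0.1145]
ee_rot: [0.494, 0.506, -0.493, 0.506]
contact_force: [-0.1, -0.4, -0.3]
opening: 0.0007
```

Request:
play_rows(
  steps=[
    [0, 0.001, 0, 0, 0],
    [0, 0.002, 0, 0, 0],
    [0, 0.003, 0, 0, 0],
    [0, 0.004, 0, 0, 0],
    [0, 0.005, 0, 0, 0],
    [0, 0.006, 0, 0, 0],
    [0, 0.007, 0, 0, 0],
    [0, 0.008, 0, 0, 0],
    [0, 0.008, 0, 0, 0],
    [0, 0.008, 0, 0, 0],
  ],
)

```text
time: 5.75
position: [0.4823, -0.0553, 0.1144]
ee_rot: [0.493, 0.506, -0.494, 0.506]
contact_force: [-1.5, -1.1, -0.4]
opening: 0.0006
```

```bash
python3 - <<'E'
from h import *
s=get_obs(); print(s["time"],s["position"],s["contact_force"],s["wrist_torque"])
f=optics.grab_frame("scene");g=optics.grab_frame("top"); print(get_obs()["contact_force"])
a=cv2.resize(f["color"][100:220,170:290,::-1],None,fx=3.3,fy=3.3,interpolation=2);b=cv2.resize(g["color"][150:270,150:270,::-1],None,fx=3.3,fy=3.3,interpolation=2)
cv2.imwrite("pics/d.png",np.hstack([a,b]))
E
```

```text
5.75 [ 0.48231432 -0.05529055  0.11441328] [-1.45367364 -1.07169123 -0.37325343] [-0.02380507 -0.0759501  -0.02195839]
[-0.63195668  0.05369235  0.62782934]
```

View pics/d.png

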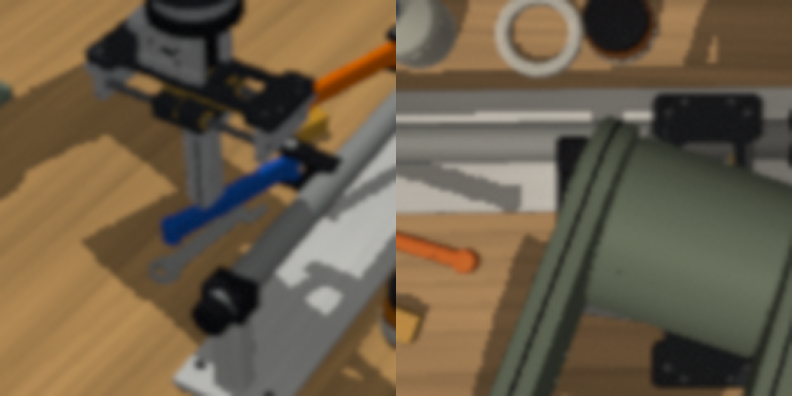

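```bash
cat >> h.py <<'E'
def lev(p,th):
    x,y,a,d=p; A=Ro.from_euler("z",a).as_matrix(); B=Ro.from_euler("z",a-.3+th).as_matrix()
    pv=np.array([x,y,0])+A@[-.045,d,.12]; return pv,B
P0=(.5488,.0888,.0311,-.0405)
def mask(img):
    h=cv2.cvtColor(img,cv2.COLOR_RGB2HSV); m=cv2.inRange(h,(105,140,40),(125,255,255)); m[:,:205]=0;m[:,275:]=0;m[:130]=0;m[190:]=0
    return m
E
python3 - <<'E'
from h import *
f=optics.grab_frame("scene")
for th in(0,.1,.2,.3):
    pv,B=lev(P0,th); print(th,[np.round(proj(f,pv+B@np.array([0,-r,0])),1) for r in(.06,.105,.146)])
im0=cv2.imread("pics/scene0.png")[...,::-1].copy()
for n,im in(("rest",im0),("now",f["color"])):
    m=mask(im); ys,xs=np.nonzero(m); print(n,len(xs),[(c,round(ys[xs==c].mean(),1),ys[xs==c].min(),ys[xs==c].max()) for c in range(216,262,5) if (xs==c).any()], xs.min())
print("tcp",proj(f,get_obs()["position"]))
E
```

```text
0 [array([242.4, 157.9]), array([230.4, 164.6]), array([219., 171.])]
0.1 [array([243.8, 158.9]), array([232.8, 166.4]), array([222.3, 173.6])]
0.2 [array([245.4, 159.7]), array([235.5, 168. ]), array([226.1, 175.9])]
0.3 [array([247. , 160.5]), array([238.5, 169.5]), array([230.3, 178. ])]
rest 268 [(221, np.float64(169.5), np.int64(166), np.int64(173)), (226, np.float64(166.5), np.int64(164), np.int64(169)), (231, np.float64(163.5), np.int64(161), np.int64(166)), (236, np.float64(161.0), np.int64(158), np.int64(164)), (241, np.float64(158.5), np.int64(156), np.int64(161)), (246, np.float64(155.5), np.int64(153), np.int64(158)), (251, np.float64(152.5), np.int64(150), np.int64(155)), (256, np.float64(150.5), np.int64(147), np.int64(154))] 219
now 265 [(221, np.float64(169.5), np.int64(166), np.int64(173)), (226, np.float64(167.0), np.int64(164), np.int64(170)), (231, np.float64(165.0), np.int64(163), np.int64(167)), (236, np.float64(162.0), np.int64(160), np.int64(164)), (241, np.float64(158.0), np.int64(155), np.int64(161)), (246, np.float64(155.5), np.int64(153), np.int64(158)), (251, np.float64(152.5), np.int64(150), np.int64(155)), (256, np.float64(150.5), np.int64(147), np.int64(154))] 219
tcp [231.69752698 166.94346506]
```

```bash
python3 - <<'E'
from h import *
f=optics.grab_frame("scene"); s=get_obs(); k=9
x0,y0=195,120
raw=cv2.resize(f["color"][y0:y0+65,x0:x0+70,::-1],None,fx=k,fy=k,interpolation=cv2.INTER_CUBIC)
p=s["position"]
def L(a,b,c): 
    q=[tuple(int(t) for t in (proj(f,v)-[x0,y0]+.5)*k) for v in(a,b)]; cv2.line(raw,*q,c,1)
pad=[p+np.array(d) for d in([.0125,-.008,-.011],[.0125,.008,-.011],[-.0125,.008,-.011],[-.0125,-.008,-.011])]
for i in range(4): L(pad[i],pad[(i+1)%4],(0,255,0)); L(pad[i],pad[i]+[0,0,.07],(0,255,0))
pv,B=lev(P0,0)
for z in(-.012,.012):
    for x in(-.006,.006): L(pv+B@np.array([x,-.015,z]),pv+B@np.array([x,-.146,z]),(0,255,255))
cv2.imwrite("pics/e.png",raw); print(raw.shape,p)
E
```

```text
(585, 630, 3) [ 0.48228567 -0.05531019  0.11444531]
```

View pics/e.png

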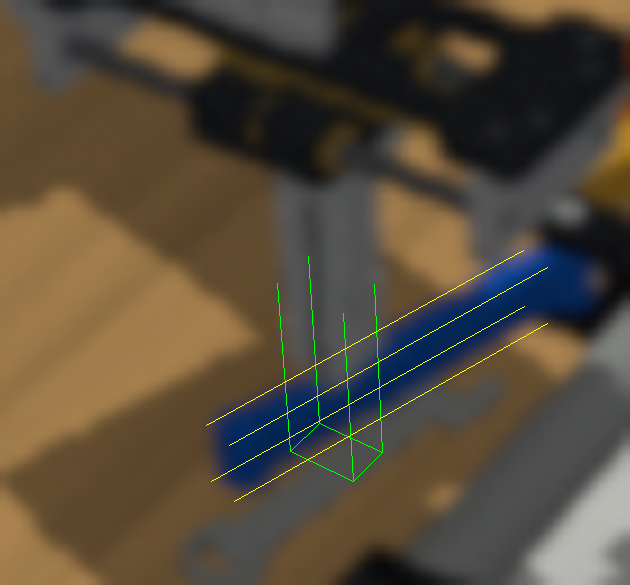

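```bash
python3 - <<'E'
from h import *
f=optics.grab_frame("scene")
for p in([.4251,-.0571],[.4823,-.0553]):
    for z in(.0,.095,.104,.115,.135): print(p,z,np.round(proj(f,[*p,z]),1))
im=cv2.imread("pics/c.png")
print(im[200:260:3,235].tolist())
print(f["color"][150:172,232].tolist()); 
im0=cv2.imread("pics/scene0.png")[...,::-1]; print(im0[158:170,232].tolist())
print([ (q,[ (round(m["score"],2),np.round(m["uv"],1)) for m in mark_of(q,f)[:1]]) for q in("brake_press","brake_pivot")])
E
```

```text
[0.4251, -0.0571] 0.0 [218.4 187.3]
[0.4251, -0.0571] 0.095 [216.1 165. ]
[0.4251, -0.0571] 0.104 [215.9 162.7]
[0.4251, -0.0571] 0.115 [215.6 159.9]
[0.4251, -0.0571] 0.135 [215.1 154.7]
[0.4823, -0.0553] 0.0 [233.4 194.2]
[0.4823, -0.0553] 0.095 [232.  171.9]
[0.4823, -0.0553] 0.104 [231.9 169.6]
[0.4823, -0.0553] 0.115 [231.7 166.8]
[0.4823, -0.0553] 0.135 [231.4 161.6]
[[85, 84, 83], [83, 83, 82], [83, 82, 81], [83, 82, 81], [82, 81, 81], [81, 80, 80], [80, 80, 79], [81, 80, 79], [80, 80, 79], [80, 80, 79], [79, 80, 79], [75, 79, 81], [67, 77, 87], [55, 76, 93], [47, 74, 96], [45, 75, 96], [45, 75, 96], [45, 74, 96], [44, 73, 95], [44, 72, 94]]
[[84, 86, 86], [84, 85, 86], [83, 84, 84], [82, 83, 84], [82, 83, 84], [83, 84, 85], [83, 84, 85], [84, 85, 86], [83, 84, 84], [82, 83, 83], [81, 83, 83], [78, 80, 83], [64, 70, 84], [38, 53, 85], [15, 41, 84], [5, 37, 82], [14, 39, 79], [38, 47, 74], [62, 60, 66], [78, 73, 67], [79, 77, 73], [77, 78, 76]]
[[154, 122, 91], [117, 104, 120], [67, 83, 141], [26, 68, 142], [8, 56, 124], [5, 44, 100], [4, 37, 86], [6, 36, 82], [26, 43, 80], [66, 65, 82], [107, 97, 92], [132, 122, 109]]
[('brake_press', [(0.66, array([227.3, 162.7]))]), ('brake_pivot', [(0.8, array([257.7, 147. ]))])]
```

```bash
python3 - <<'E'
from h import *
f=optics.grab_frame("scene");g=optics.grab_frame("top"); p=get_obs()["position"]
for z in(.2,.22,.26,.3): print(z,"top blocks ->",np.round(onz(g,(244.4,222),z),3), "tcp xy proj",np.round(proj(g,[*p[:2],z]),1), "ends",[np.round(proj(g,[p[0]+d,p[1],z]),1) for d in(-.088,.088)])
a=cv2.resize(g["color"][130:290,190:300,::-1],None,fx=5,fy=3.7,interpolation=2);cv2.imwrite("pics/f.png",a)
# scene: project body box
k=6;x0,y0=180,70
raw=cv2.resize(f["color"][y0:y0+100,x0:x0+110,::-1],None,fx=k,fy=k,interpolation=2)
R=Ro.from_quat(get_obs()["ee_rot"]).as_matrix()
c=[p+R@np.array([-.086,sy*.0885,sz*.0375]) for sy,sz in((1,1),(1,-1),(-1,-1),(-1,1))]
for i in range(4): cv2.line(raw,*[tuple(int(t) for t in (proj(f,v)-[x0,y0]+.5)*k) for v in(c[i],c[(i+1)%4])],(0,255,0),1)
cv2.imwrite("pics/g.png",raw)
E
```

```text
0.2 top blocks -> [ 0.48  -0.054  0.2  ] tcp xy proj [244.9 221. ] ends [array([243.9, 261.7]), array([246. , 180.9])]
0.22 top blocks -> [ 0.48  -0.055  0.22 ] tcp xy proj [244.7 221.1] ends [array([243.6, 262.8]), array([245.8, 180. ])]
0.26 top blocks -> [ 0.481 -0.056  0.26 ] tcp xy proj [244.3 221.3] ends [array([243.1, 265.2]), array([245.4, 178.2])]
0.3 top blocks -> [ 0.482 -0.057  0.3  ] tcp xy proj [243.8 221.6] ends [array([242.6, 267.8]), array([245. , 176.1])]
```

View pics/g.png

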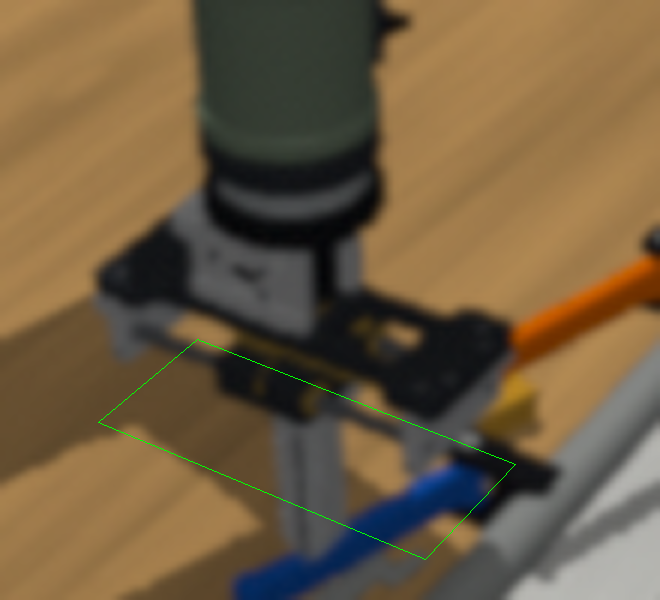

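Comparing views: xy agrees with the reported pose in both cameras. In height, though, the scene picture shows the fingertips and the gripper's body about 30 mm above what the reported TCP says (tips at z≈0.134). So the fingers have passed just above the blade, untouched, which fits the near-zero force. I'll back out, go down 30 mm and check again.

Request:
play_rows(
  steps=[
    [0, -0.012, 0, 0, 0],
    [0, -0.03, 0, 0, 0],
    [0, -0.048, 0, 0, 0],
    [0, -0.056, 0, 0, 0],
    [0, -0.056, 0, 0, 0],
    [0.01, -0.056, 0, 0, 0],
    [0.02, -0.056, 0, 0, 0],
    [0.03, -0.056, 0, 0, 0],
    [0.03, -0.056, 0, 0, 0],
    [0.03, -0.056, 0, 0, 0],
  ],
)

```text
time: 7.2
position: [0.426, -0.0566, 0.0837]
ee_rot: [0.493, 0.507, -0.494, 0.506]
contact_force: [0.7, -0.2, 0.3]
opening: 0.0003
```

```bash
python3 - <<'E'
from h import *
s=get_obs();p=s["position"];print(s["time"],p,s["contact_force"])
f=optics.grab_frame("scene")
for z in(.104,.134): print(z,np.round(proj(f,[p[0],p[1],z]),1))
u=int(round(proj(f,[p[0],p[1],.11])[0])); print(u,[(r,f["color"][r,u].tolist()) for r in range(154,174)])
m=mask(f["color"]);print(np.nonzero(m)[1].min())
cv2.imwrite("pics/k.png",cv2.resize(f["color"][120:200,180:290,::-1],None,fx=6,fy=6,interpolation=2))
E
```

```text
7.2 [ 0.42598396 -0.05655867  0.08366526] [ 0.67942785 -0.24826907  0.34685078]
0.104 [216.2 162.7]
0.134 [215.5 154.9]
216 [(154, [81, 82, 83]), (155, [80, 81, 81]), (156, [80, 81, 82]), (157, [81, 81, 82]), (158, [80, 81, 81]), (159, [80, 81, 81]), (160, [80, 81, 81]), (161, [81, 81, 82]), (162, [80, 79, 79]), (163, [81, 75, 69]), (164, [87, 71, 55]), (165, [89, 70, 45]), (166, [90, 69, 43]), (167, [91, 70, 43]), (168, [90, 69, 43]), (169, [89, 68, 42]), (170, [88, 68, 41]), (171, [91, 70, 43]), (172, [96, 75, 46]), (173, [101, 77, 47])]
219
```

View pics/k.png

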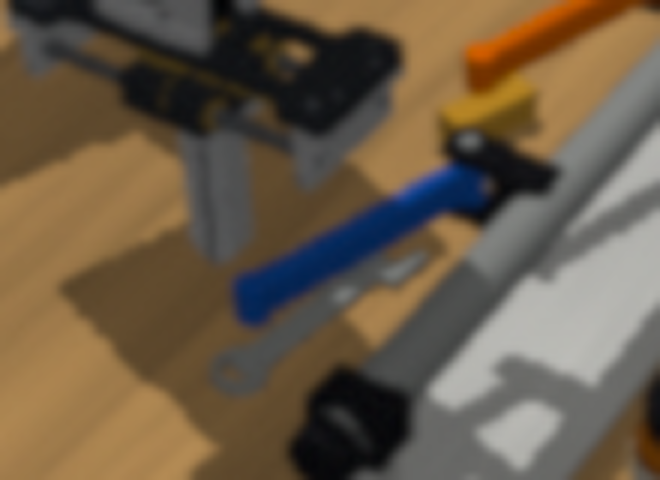

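The tips now sit at z≈0.103 by image (fingertip bottom at row ~163), level with the blade, and the lever is untouched. I'm pressing again.

Request:
play_rows(
  steps=[
    [0, 0.012, 0, 0, 0],
    [0, 0.024, 0, 0, 0],
    [0, 0.03, 0, 0, 0],
    [0, 0.034, 0, 0, 0],
    [0, 0.038, 0, 0, 0],
    [0, 0.042, 0, 0, 0],
    [0, 0.046, 0, 0, 0],
    [0, 0.05, 0, 0, 0],
    [0, 0.05, 0, 0, 0],
    [0, 0.05, 0, 0, 0],
  ],
)

```text
time: 8.25
position: [0.4755, -0.0556, 0.0839]
ee_rot: [0.493, 0.507, -0.494, 0.506]
contact_force: [-4.1, -3.9, -1.1]
opening: 0.0008
```

```bash
cat > lv.py <<'E'
from h import *
s=get_obs();f=optics.grab_frame("scene");F=[s["contact_force"]]
for i in range(3): optics.grab_frame("scene");F.append(get_obs()["contact_force"])
m=mask(f["color"]);ys,xs=np.nonzero(m)
print(s["time"],np.round(s["position"],4),"F",np.round(np.mean(F,0),2),"tip col",xs.min(),"row at tip",ys[xs<xs.min()+3].mean())
im0=cv2.imread("pics/scene0.png")[...,::-1].copy()
# lever angle: compare tip area of mask with model drawn at angles
best=[]
for th in np.arange(-.05,.36,.01):
    pv,B=lev(P0,th); c=np.array([proj(f,pv+B@np.array([x,y,z])) for x in(-.006,.006) for y in(-.118,-.148) for z in(-.012,.012)])+[-0.0,-1.0]
    d=np.zeros_like(m); cv2.fillConvexPoly(d,np.round(cv2.convexHull(np.float32(c))[:,0]*16).astype(int),255,shift=4)
    w=np.zeros_like(m); 
    best.append((np.logical_and(d>0,m>0).sum()/(d>0).sum(),round(th,2)))
print("angle match",sorted(best)[-4:])
E
python3 lv.py
```

```text
8.25 [ 0.4755 -0.0556  0.0839] F [-4.53 -2.89 -0.73] tip col 226 row at tip 173.32
angle match [(np.float64(0.6), np.float64(0.2)), (np.float64(0.6283185840707964), np.float64(0.22)), (np.float64(0.6283185840707964), np.float64(0.24)), (np.float64(0.6347826086956522), np.float64(0.23))]
```

Request:
play_rows(
  steps=[
    [0, 0.001, 0, 0, 0],
    [0, 0.002, 0, 0, 0],
    [0, 0.003, 0, 0, 0],
    [0, 0.004, 0, 0, 0],
    [0, 0.005, 0, 0, 0],
    [0, 0.006, 0, 0, 0],
    [0, 0.007, 0, 0, 0],
    [0, 0.007, 0, 0, 0],
    [0, 0.007, 0, 0, 0],
    [0, 0.007, 0, 0, 0],
  ],
)

```text
time: 9.45
position: [0.4821, -0.0559, 0.0839]
ee_rot: [0.493, 0.507, -0.494, 0.506]
contact_force: [-5.3, -4.1, -0.3]
opening: 0.0005
```

```bash
python3 lv.py
```

```text
9.45 [ 0.4821 -0.0559  0.0839] F [-4.87 -3.97 -0.42] tip col 228 row at tip 174.45833333333334
angle match [(np.float64(0.6086956521739131), np.float64(0.3)), (np.float64(0.6206896551724138), np.float64(0.27)), (np.float64(0.6306306306306306), np.float64(0.29)), (np.float64(0.631578947368421), np.float64(0.28))]
```

Request:
play_rows(
  steps=[
    [0, 0.0005, 0, 0, 0],
    [0, 0.001, 0, 0, 0],
    [0, 0.0015, 0, 0, 0],
    [0, 0.002, 0, 0, 0],
    [0, 0.0025, 0, 0, 0],
    [0, 0.003, 0, 0, 0],
    [0, 0.003, 0, 0, 0],
    [0, 0.003, 0, 0, 0],
    [0, 0.003, 0, 0, 0],
    [0, 0.003, 0, 0, 0],
  ],
)

```text
time: 10.65
position: [0.4851, -0.0559, 0.0839]
ee_rot: [0.493, 0.507, -0.494, 0.506]
contact_force: [-5.2, -4.1, -0.7]
opening: 0.0007
```

```bash
python3 lv.py
```

```text
10.65 [ 0.4851 -0.0559  0.0839] F [-4.99 -3.92 -0.51] tip col 228 row at tip 174.6875
angle match [(np.float64(0.6052631578947368), np.float64(0.28)), (np.float64(0.6106194690265486), np.float64(0.31)), (np.float64(0.6173913043478261), np.float64(0.3)), (np.float64(0.6216216216216216), np.float64(0.29))]
```

Request:
play_rows(
  steps=[
    [0, 0.0005, 0, 0, 0],
    [0, 0.001, 0, 0, 0],
    [0, 0.0015, 0, 0, 0],
    [0, 0.002, 0, 0, 0],
    [0, 0.0025, 0, 0, 0],
    [0, 0.003, 0, 0, 0],
    [0, 0.003, 0, 0, 0],
    [0, 0.003, 0, 0, 0],
    [0, 0.003, 0, 0, 0],
    [0, 0.003, 0, 0, 0],
  ],
)

```text
time: 11.85
position: [0.4878, -0.0561, 0.0839]
ee_rot: [0.492, 0.507, -0.495, 0.506]
contact_force: [-5.3, -4.6, -0.6]
opening: 0.0003
```

```bash
python3 lv.py
```

```text
11.85 [ 0.4878 -0.0561  0.0839] F [-5.92 -4.76  0.14] tip col 229 row at tip 175.1875
angle match [(np.float64(0.6181818181818182), np.float64(0.34)), (np.float64(0.6194690265486725), np.float64(0.31)), (np.float64(0.6576576576576577), np.float64(0.33)), (np.float64(0.660377358490566), np.float64(0.32))]
```

Request:
play_rows(
  steps=[
    [0, 0.0005, 0, 0, 0],
    [0, 0.001, 0, 0, 0],
    [0, 0.0015, 0, 0, 0],
    [0, 0.002, 0, 0, 0],
    [0, 0.002, 0, 0, 0],
    [0, 0.002, 0, 0, 0],
    [0, 0.002, 0, 0, 0],
    [0, 0.002, 0, 0, 0],
    [0, 0.002, 0, 0, 0],
    [0, 0.002, 0, 0, 0],
  ],
)

```text
time: 13.05
position: [0.489, -0.0561, 0.0839]
ee_rot: [0.492, 0.507, -0.495, 0.506]
contact_force: [-8.6, -5.1, 1.9]
opening: 0.0005
```

```bash
python3 lv.py
```

```text
13.05 [ 0.489  -0.0561  0.0839] F [-8.48 -5.42  2.21] tip col 230 row at tip 175.38095238095238
angle match [(np.float64(0.6206896551724138), np.float64(0.35)), (np.float64(0.6363636363636364), np.float64(0.34)), (np.float64(0.6509433962264151), np.float64(0.32)), (np.float64(0.6576576576576577), np.float64(0.33))]
```

Request:
play_rows(
  steps=[
    [0, 0.0005, 0, 0, 0],
    [0, 0.001, 0, 0, 0],
    [0, 0.0015, 0, 0, 0],
    [0, 0.002, 0, 0, 0],
    [0, 0.002, 0, 0, 0],
    [0, 0.002, 0, 0, 0],
    [0, 0.002, 0, 0, 0],
    [0, 0.002, 0, 0, 0],
    [0, 0.002, 0, 0, 0],
    [0, 0.002, 0, 0, 0],
  ],
)

```text
time: 14.25
position: [0.489, -0.0561, 0.0839]
ee_rot: [0.491, 0.508, -0.496, 0.505]
contact_force: [-13.4, -5.8, 5.8]
opening: 0.0003
```

```bash
python3 lv.py
```

```text
14.25 [ 0.489  -0.0561  0.0839] F [-13.23  -5.8    5.93] tip col 230 row at tip 175.38095238095238
angle match [(np.float64(0.6206896551724138), np.float64(0.35)), (np.float64(0.6363636363636364), np.float64(0.34)), (np.float64(0.6509433962264151), np.float64(0.32)), (np.float64(0.6576576576576577), np.float64(0.33))]
```

The advance has stopped at x=0.4890, where the model put the stop (0.4885), and the force climbed from 8 to 13 N with no further motion. So the lever is at its stop and held. I'm releasing fully.

Request:
play_rows(
  steps=[
    [0, -0.006, 0, 0, 0],
    [0, -0.014, 0, 0, 0],
    [0, -0.022, 0, 0, 0],
    [0, -0.03, 0, 0, 0],
    [0, -0.038, 0, 0, 0],
    [0, -0.046, 0, 0, 0],
    [0, -0.054, 0, 0, 0],
    [0, -0.06, 0, 0, 0],
    [0, -0.06, 0, 0, 0],
    [0, -0.06, 0, 0, 0],
  ],
)

```text
time: 15.45
position: [0.4338, -0.0569, 0.0848]
ee_rot: [0.494, 0.506, -0.493, 0.507]
contact_force: [-0.1, 0.2, 0.4]
opening: 0.0006
```

```bash
python3 lv.py
```

```text
15.45 [ 0.4338 -0.0569  0.0848] F [-0.14  0.27 -0.15] tip col 219 row at tip 169.05882352941177
angle match [(np.float64(0.6083333333333333), np.float64(0.04)), (np.float64(0.6101694915254238), np.float64(0.03)), (np.float64(0.6271186440677966), np.float64(0.06)), (np.float64(0.6403508771929824), np.float64(0.07))]
```

The lever is fully out again: the tip is back at column 219 as at rest, with zero force. Now the second press.

Request:
play_rows(
  steps=[
    [0, 0.012, 0, 0, 0],
    [0, 0.022, 0, 0, 0],
    [0, 0.028, 0, 0, 0],
    [0, 0.033, 0, 0, 0],
    [0, 0.038, 0, 0, 0],
    [0, 0.042, 0, 0, 0],
    [0, 0.046, 0, 0, 0],
    [0, 0.049, 0, 0, 0],
    [0, 0.051, 0, 0, 0],
    [0, 0.052, 0, 0, 0],
  ],
)

```text
time: 16.65
position: [0.484, -0.056, 0.0838]
ee_rot: [0.492, 0.507, -0.495, 0.506]
contact_force: [-5.1, -3.7, -0.5]
opening: 0.0003
```

Request:
play_rows(
  steps=[
    [0, 0.001, 0, 0, 0],
    [0, 0.002, 0, 0, 0],
    [0, 0.003, 0, 0, 0],
    [0, 0.004, 0, 0, 0],
    [0, 0.005, 0, 0, 0],
    [0, 0.006, 0, 0, 0],
    [0, 0.007, 0, 0, 0],
    [0, 0.007, 0, 0, 0],
    [0, 0.007, 0, 0, 0],
    [0, 0.007, 0, 0, 0],
  ],
)

```text
time: 17.65
position: [0.489, -0.0563, 0.0838]
ee_rot: [0.491, 0.508, -0.496, 0.505]
contact_force: [-10.3, -5.0, 3.8]
opening: 0.0005
```

```bash
python3 lv.py; python3 - <<'E'
from h import *
f=optics.grab_frame("scene");cv2.imwrite("pics/l.png",cv2.resize(f["color"][90:230,150:330,::-1],None,fx=4,fy=4,interpolation=2))
E
```

```text
17.65 [ 0.489  -0.0563  0.0838] F [-10.54  -5.43   3.8 ] tip col 230 row at tip 175.38095238095238
angle match [(np.float64(0.6206896551724138), np.float64(0.35)), (np.float64(0.6363636363636364), np.float64(0.34)), (np.float64(0.6509433962264151), np.float64(0.32)), (np.float64(0.6576576576576577), np.float64(0.33))]
```

View pics/l.png

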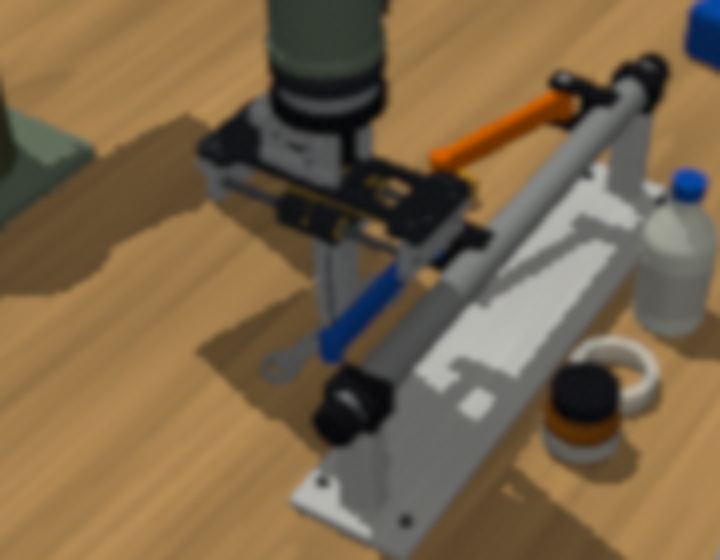

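The picture shows the blue lever parallel to the bar (crop (330,345) to (400,280)) with a gap left, and the shut fingers behind its outer face. The orange lever is still out and the other things in view are in place. Force and position match the first press, so I'm handing in.

```bash
python3 -c "
from bench import *
print(order.sign_off()); s=get_obs(); print(s['time'],s['position'],s['contact_force'])"
```

```text
the job is handed in; nothing more can be done
None
the job is handed in; nothing more can be done
```

I pressed the blue lever to its stop with the outside of the shut fingers, held it, and let it spring fully out. I then pressed it in again and handed the job in at about 18 s, still holding it there. Sign-off gives no verdict, so success rests on my own checks.

- **First press:** the fingers stopped moving at x = 0.489 m, against a predicted 0.4885 m. Force along x rose from 8 to 13 N with no further travel, and it was held there for over a second.
- **Release:** the lever tip returned to its rest position in the picture (column 219) and the force fell to zero.
- **Second press:** the fingers stopped at the same x and the lever tip was at the same pixels (column 230). The force was about 12 N in total. The last picture shows the blade parallel to the bar with the gap visible, the orange lever out, and the things in view where they were. The beaker was outside that last crop.

**Checks that disagreed:**
- **Height:** the reported tool height was about 30 mm lower than the pictures showed. My first pass therefore went just above the blade, with no measurable force on it. I lowered the tool by what the camera showed and pressed again.
- **Lever angle:** my picture-based estimate reads about 0.03–0.06 rad too high, at rest and at the stop. I judged the stop by force and position instead.
- **Sideways and upward force:** at the stop there was also 5 N sideways and 4–6 N upward, which I did not trace. I put it down to friction and the arm giving slightly.

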